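# Unhook the drill-bit carrier and park it in its tray

## Robot

A 6-joint arm with a two-finger parallel gripper is mounted at the origin on a cart in front of the work surface, level with it; the furniture and walls round the work are solid. World frame = base frame: x ahead of the robot, y to its left, z up, the work surface at z = 0. Lengths are in mm, angles in rad, forces in N, time in s.
With the tool pointing down it reaches from about 325 to 850 mm from the base axis. Payload 15.5 kg.
Tool frame: the origin (TCP) lies on the centre line of the jaws, within the pads' length; the fingertips stand 17 mm ahead of it and the grasp point (between the pads) lies 2 mm behind it; z points along the fingers, y is the line along which they close (so a half turn about z gives the same grasp; the last joint's range is limited). The gripper opens to 91 mm and grips with 3 to 60 N. Pads are 32 mm wide; open, the fingers measure 118 mm over their backs; the gripper's body (76 mm by 178 mm) begins 60 mm behind the grasp point.
Start: joints at [-0.096, 0.494, 1.345, -0, 1.302, -0.096], TCP at [625.001, 0.003, 230.915] pointing down, gripper open.
Joint ranges: [-2.91, 2.91], [-0.82, 2.16], [0.22, 2.67], [-1.22, 4.37], [0.12, 2.79], [-3.08, 3.08]. Speed limits (rad/s): [1.89, 1.89, 2.57, 3.01, 3.01, 3.01].

## Interface

Orientations are given as a 3x3 rotation matrix whose columns are the frame's x, y, z axes.
In Python, from cell import arm, vision, ticket, boxes_of, masks_of gives the robot as it stands.
- The arm moves only by the shell command python3 -m pendant 'ROWS' [FORCE]. ROWS is 1 to 5 rows, one to a line, with the numbers parted by commas; each row has 5 numbers: the finger opening in mm, then dx, dy, dz in mm, then a turn about the tool's z in rad; each row shifts and turns the commanded pose from where the row before left it, along the tool's axes as they then stand; what a row does not reach is not made up. A row lasts 1/8 s, in which the tool goes at most 62.5 mm and 0.188 rad, less where a joint would pass 70% of its speed; a pose out of reach is approached as far as the arm can. The fingers move at their own pace and stop on an object; FORCE is the grip in N (left out, the last holds). Time passes only in rows, so rows that do not move let the fingers close. It prints the time, the measured TCP pose, the force, the opening and the grip force at its end. Input that does not fit is refused with a message, and nothing moves.
- arm.get_state(): the state, without advancing time (a new reading comes with each control period).
- vision.grab_frame(name): name is "scene" or "side" or "wrist"; returns a dict with "pixels" (480x640x3 uint8, red, green, blue), "mtx" (3x3 intrinsics, pixels), "eye" and "rotation" of the camera in the world. Camera axes: x right, y up, looking along -z (the intrinsics and any distortion apply to the point x, -y, -z); pixel columns grow to the right and rows downward; lengths in mm; the calibration is good to about 2 mm. A picture is of the moment at which its call begins. There is no depth.
- ticket.close_job(): hands the job in; it is judged then, once.
Trained networks look in the newest picture that a camera, given by its name, has taken for a name from the list of things; names that differ only in an ending like _2 or _b are one class to them, and where a whole thing is asked for, a point or a joint stands for the part that bears it (a point fixed in the world has none). Each returns a list of dicts, best first, with "score" (0 to 1); they miss things now and then, are a little off and sometimes report something else, mostly with a low value. They report only what shows in the picture. A call takes as long as a camera call. They do not tell look-alikes from the thing itself.
- boxes_of(camera, label): "at" ([x, y, z] in mm, in world coordinates, good to about 4 mm: the middle of the surface that is visible of it).
- masks_of(camera, label): "region" (480x640 bool, what is visible of it).
The state is a dict: "time": time; "joint_positions": joint angles; "qvel": joint speeds; "joint_torque": joint torques, N m; "eef_pos": TCP position; "tcp_rot": TCP orientation; "wrist_force": force on the tool from outside, world axes, zero at the start; "torque": the same for the moment, N m; "grip_width": finger opening in mm; "grip_force": force on a finger pad.
Only numpy, scipy, OpenCV 4.12 (cv2) and the standard library are available. Lean on these libraries where they do the work, as an engineer would, in place of code of your own. Each camera call takes 0.05 s, during which the arm holds its last target. There are 200 camera calls.

## Task

Take the wooden drill-bit carrier off the deep upturned hook of the stand: lift it by feel until its slot clears the hook's tip before drawing it off, without dragging on the hook, jamming the slot against it from below or letting the carrier tip. Keep it upright all the way and set it down gently, fully home in the shallow plywood tray; let go of it there and leave the other things on the bench where they are.

Things in the scene. Friction and masses are not known exactly. Their poses are not given: they have to be found in the camera images.
- hook_stand: Fixed wooden stand: foot 100 x 130 x 18 mm, post 32 x 44 mm, 225 mm high. Origin: centre of the foot's underside, z up. The hook points along the stand's -x. 200 mm up, a steel standoff runs along -x and ends in a ball (radius 10 mm, centre at x = -70 mm) from which the hook comes.
- hang_point (a point): Axis of the 8 mm round hook bar where the carrier hangs (stand x -85, z 200 mm). Arm 75 mm from here to the elbow, then a prong 36 mm long, leaning 0.45 rad outward of square to the arm; its round end adds 4 mm. The arm pivots stiffly here, left at 0 to 0.38 rad up, NOT measured: the prong's top is 36 (level) to 68 mm above this point, 91 to 72 mm in front. Keep under 15 N.
- bit_carrier: Loose carrier, 0.25 to 0.5 kg: wooden block 70 x 110 x 30 mm (x, y, z) with eight fixed steel bits (tops below 75 mm) and an upright board 10 mm thick (x), 44 mm wide (y), up to 190 mm. Origin: centre of the block's underside, z up; alike when turned half round. It starts hanging on the hook's arm, board square to the hook, block about 63 mm above the bench.
- slot_top (a point): Top edge of the closed slot through the board along x: 24 mm wide (y), carrier z 95 to 142 mm, edges rounded (5 mm). It hangs by this edge. Lifted too far, the slot's bottom edge jams under the bar: at 39 mm of lift near the hanging point, more further out on a tilted arm. It comes off a level hook at 33 to 39 mm of lift, a fully tilted one at 63 to 67: no one height suits all.
- head (a point): Place to grasp: middle of the solid head above the slot (carrier z 142 to 190 mm, this point 172 mm), 44 mm wide along y, 10 mm thick along x; take it from above with the fingers closing along the carrier's y. Pulled at the hook, it can swivel in the grip about y; more than 0.15 rad of tipping is too much.
- tray: Fixed shallow open tray of plywood, 92 x 132 x 20 mm outside (x, y, z), walls and floor 7 mm: inside 78 x 118 mm, 4 mm of play on each side of the carrier's block. Origin: centre of its underside; z up; inner floor at z = 7 mm. A landing or press of over 35 N is too hard: come down slowly.
- nail_tin: Bystander: yellowish open tin with nails, 66 mm across, 69 mm high; origin centre of underside.
- chisel: Bystander: bench chisel lying flat, 260 mm long, 29 mm high, length along its y; origin centre of underside.
- offcut: Bystander: sawn offcut 34 x 75 x 34 mm; origin centre of underside.
- oil_can: Bystander: green oil can with tall spout, 63 mm across, 152 mm high; origin centre of underside.
- try_square: Bystander: try square lying flat, 206 x 115 x 19 mm; origin centre of underside.
- tape: Bystander: roll of tape lying flat, 96 mm across, 24 mm high; origin centre of underside.
Not all that is in view belongs to the job. Several things have the shape of the bit_carrier; the one meant has the colours described above.

How it is judged:
By the outcome, as a careful person would: the job done as asked, in the order asked, and still so for the second after the job is handed in, with the robot touching nothing.
It also fails if it takes over 72 s, if anything falls off the work surface, if the arm or the gripper's body presses on something with over 40 N, if the wrist force passes 120 N, or if a joint passes its speed limit or range.

## Working session

There is one attempt and no reset: what is moved stays moved. The work goes in short steps, Python scripts to look and compute and a shell command to move; the robot and the scene stay as the last step left them, time stands still between calls to the robot, and variables do not carry over. Pictures are saved under pics/ and viewed, at most 10 in all, crops included, and the job is handed in when it is done.

```bash
mkdir -p pics; cat > h.py <<'E'
from cell import arm, vision, ticket, boxes_of, masks_of
import numpy as np, cv2
def grab(n,fn=None):
    f=vision.grab_frame(n)
    if fn: cv2.imwrite('pics/'+fn,f['pixels'][:,:,::-1])
    return f
def proj(f,P):
    P=np.atleast_2d(P); c=(P-f['eye'])@np.array(f['rotation']); u=np.c_[c[:,0],-c[:,1],-c[:,2]]@np.array(f['mtx']).T
    return u[:,:2]/u[:,2:]
def ray(f,uv):
    d=np.linalg.inv(f['mtx'])@[uv[0],uv[1],1]; return np.array(f['rotation'])@[d[0],-d[1],-d[2]]
def onplane(f,uv,z):
    d=ray(f,uv); e=np.array(f['eye']); return e+d*(z-e[2])/d[2]
def tri(f,a,g,b):
    d1,d2=ray(f,a),ray(g,b); e1,e2=np.array(f['eye']),np.array(g['eye'])
    s=np.linalg.lstsq(np.c_[d1,-d2],e2-e1,rcond=None)[0]; p,q=e1+s[0]*d1,e2+s[1]*d2
    return (p+q)/2,np.linalg.norm(p-q)
E
python3 - <<'E'
from h import *
for c in ['scene','side']:
    f=grab(c,c+'0.png'); print(c,np.round(f['eye']),[k for k in f])
    for l in ['bit_carrier','slot_top','head','hook_stand','hang_point','tray']:
        print(l,[(np.round(b['at']).tolist(),round(b['score'],2)) for b in boxes_of(c,l)][:4])
E
```

```text
scene [-440. -641.  829.] ['pixels', 'mtx', 'eye', 'rotation']
bit_carrier [([394.0, -167.0, 40.0], 0.96), ([590.0, 145.0, 103.0], 0.77)]
slot_top [([388.0, -171.0, 44.0], 0.85), ([592.0, 143.0, 105.0], 0.79)]
head [([593.0, 145.0, 105.0], 0.79), ([392.0, -169.0, 50.0], 0.68), ([670.0, 124.0, 109.0], 0.16)]
hook_stand [([669.0, 126.0, 111.0], 0.72)]
hang_point [([667.0, 126.0, 117.0], 0.96)]
tray [([633.0, -147.0, 12.0], 0.81), ([594.0, 145.0, 105.0], 0.73)]
side [-88. 894. 701.] ['pixels', 'mtx', 'eye', 'rotation']
bit_carrier [([590.0, 173.0, 100.0], 0.81), ([395.0, -140.0, 37.0], 0.69), ([693.0, -9.0, 43.0], 0.61)]
slot_top [([588.0, 171.0, 97.0], 0.84), ([396.0, -140.0, 39.0], 0.57)]
head [([392.0, -138.0, 34.0], 0.93), ([596.0, 170.0, 102.0], 0.9)]
hook_stand [([669.0, 168.0, 119.0], 0.56)]
hang_point [([666.0, 169.0, 112.0], 0.86)]
tray [([631.0, -144.0, 8.0], 0.66)]
```

View pics/scene0.png

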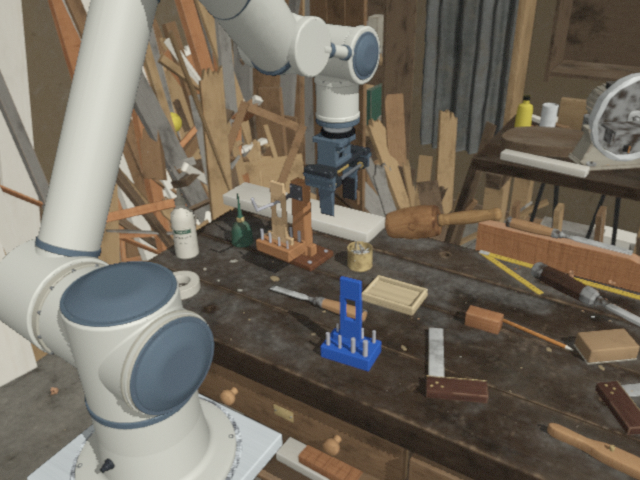

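View pics/side0.png

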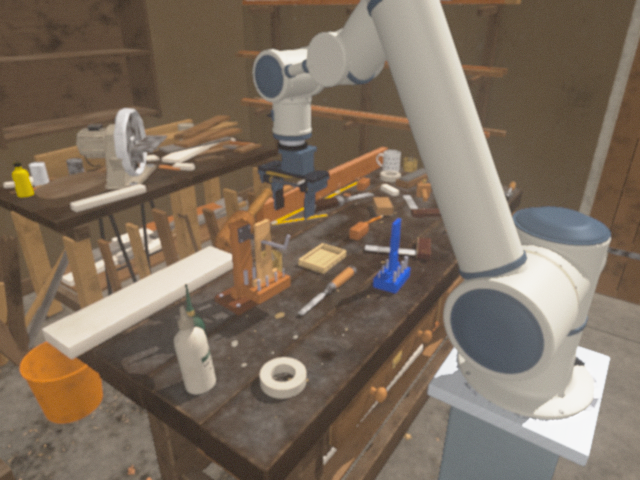

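The scene view shows the wooden carrier at about (280,220) on the stand (300,220), with the tray at (395,293). The blue one is a look-alike. In the side view the carrier is at (267,265) and the tray at (322,258). I'll zoom in on both.

```bash
python3 - <<'E'
import cv2,numpy as np
a=cv2.imread('pics/scene0.png')[170:280,240:350]; b=cv2.imread('pics/side0.png')[205:315,210:310]
A=cv2.resize(a,None,fx=3.6,fy=3.6,interpolation=cv2.INTER_CUBIC);B=cv2.resize(b,None,fx=3.6,fy=3.6,interpolation=cv2.INTER_CUBIC)
cv2.imwrite('pics/z0.png',np.hstack([A,B]))
t=cv2.imread('pics/scene0.png')[270:320,355:435];u=cv2.imread('pics/side0.png')[235:285,285:365]
cv2.imwrite('pics/z1.png',np.hstack([cv2.resize(x,None,fx=5,fy=5,interpolation=cv2.INTER_CUBIC) for x in(t,u)]))
E
```

```text
(no output)
```

View pics/z0.png

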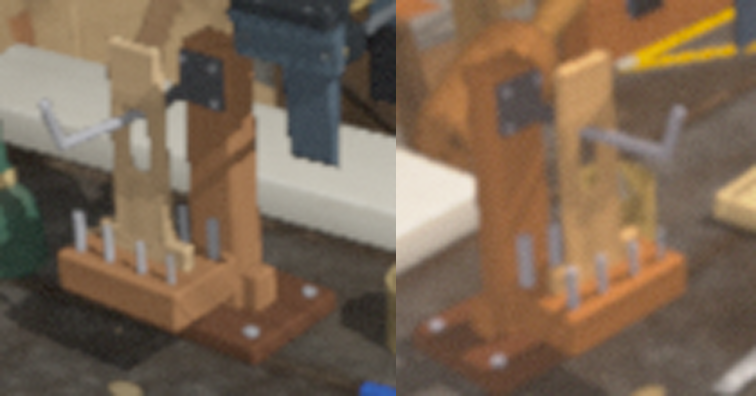

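View pics/z1.png

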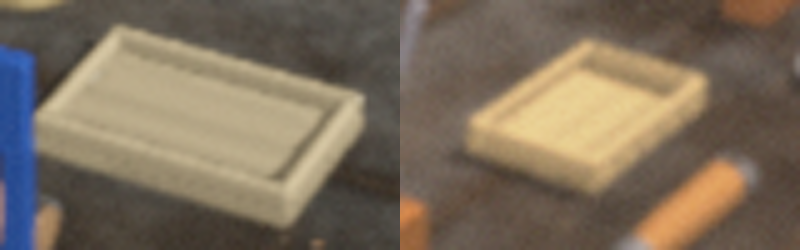

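The scene crop shows the hook tip at full-image (252,199), elbow at (257,210) and bar at the board at (276,204). The side crop shows the tip at (289,236), elbow at (285,248) and bar at (262,242). The arm is tilted up. The corners of the block and tray are readable too, so I'll triangulate.

```bash
python3 - <<'E'
from h import *
f=grab('scene');g=grab('side')
S=lambda p:(240+p[0]/3.6,170+p[1]/3.6); D=lambda p:(210+(p[0]-396)/3.6,205+p[1]/3.6)
T=lambda p:(355+p[0]/5,270+p[1]/5); U=lambda p:(285+(p[0]-400)/5,235+p[1]/5)
R={}
for n,a,b in [('tip',(43,102),(680,108)),('elbow',(62,147),(667,157)),('bar',(130,122),(585,133)),
 ('blk-+',(62,282),(575,355)),('blk--',(178,330),(687,285)),('blkT-+',(62,250),(573,317)),('blkT--',(178,293),(687,255)),
 ('top-+',(111,42),(557,75)),('top--',(153,54),(612,58))]:
    p,e=tri(f,S(a),g,D(b)); R[n]=p; print(n,p.round(1),round(e,1))
for n,a,b in [('-+',(37,118),(597,163)),('++',(120,30),(470,125)),('+-',(362,97),(588,42)),('--',(290,187),(706,77))]:
    p,e=tri(f,T(a),g,U(b)); R['t'+n]=p; print(n,p.round(1),round(e,1), onplane(f,T(a),20).round(1),onplane(g,U(b),20).round(1))
c=np.mean([R['t'+n] for n in('-+','++','+-','--')],0); print('tray c',c)
def yaw(v): return np.arctan2(-v[0],v[1])
for a,b in [('t-+','t--'),('t++','t+-'),('blk-+','blk--'),('blkT-+','blkT--'),('top-+','top--')]: print(a,yaw(R[a]-R[b]),np.linalg.norm(R[a]-R[b]))
v=R['elbow']-R['bar'];print('arm',np.arctan2(-v[1],-v[0]),np.arctan2(v[2],np.hypot(v[0],v[1])))
s=arm.get_state();print(s['time'],s['eef_pos'],np.round(s['tcp_rot'],3))
E
```

```text
tip [509.3 163.3 242.7] 1.5
elbow [522.4 162.2 204.3] 2.8
bar [594.  158.8 195.8] 3.4
blk-+ [567.3 211.7  63.2] 5.5
blk-- [556.8 102.5  64.4] 1.2
blkT-+ [568.6 209.4  90.5] 3.4
blkT-- [557.5 102.3  91.2] 5.6
top-+ [600.7 176.4 245.9] 1.9
top-- [590.4 135.1 247.8] 6.3
-+ [583.4 -87.3  17.2] 4.3 [583.3 -88.3  20. ] [577.7 -80.7  20. ]
++ [675.4 -84.4  14.2] 4.3 [671.  -87.4  20. ] [665.8 -73.6  20. ]
+- [ 677.6 -213.6   16.7] 3.9 [ 676.5 -214.7   20. ] [ 671.1 -205.6   20. ]
-- [ 589.2 -215.6   18.8] 6.5 [ 592.8 -215.2   20. ] [ 583.4 -209.3   20. ]
tray c [ 631.39452925 -150.21730109   16.71953447]
t-+ 0.04465599203748112 128.39436446832056
t++ 0.017752580453397674 129.26179748287697
blk-+ -0.09560776047202656 109.65449659371292
blkT-+ -0.10307880274364971 107.62008758537036
top-+ -0.24263999692148633 42.62387596090349
arm -0.04822226898176099 0.11792454253719505
0.8 [6.25005639e+02 1.43499011e-02 2.30912760e+02] [[-0.  1.  0.]
 [ 1.  0.  0.]
 [ 0.  0. -1.]]
```

Tilt from the bar slope and the prong's lean both come to about 0.12 rad, so the slot should clear at about 44 mm of lift. The carrier is near (598,154) with yaw about -0.08. I'll move above it.

```bash
python3 -m pendant '91,0,0,-50,0
91,38,-7,-20,0
91,38,-7,0,0
91,38,-7,0,0
91,40,-6,0,0' 50
python3 -m pendant '91,0,0,0,-0.186
91,0,0,0,-0.186
91,0,0,0,-0.186
91,0,0,0,-0.186
91,0,0,0,-0.186'
python3 -m pendant '91,0,0,0,-0.186
91,0,0,0,-0.186
91,0,0,0,-0.188
91,0,0,0,0
91,0,0,0,0'
python3 - <<'E'
from h import *
s=arm.get_state();print(s['time'],np.round(s['eef_pos'],1),np.round(s['tcp_rot'],3),s['wrist_force'])
f=grab('wrist','w0.png');print(f['eye'])
for l in['head','bit_carrier']:print([(np.round(b['at']).tolist(),round(b['score'],2)) for b in boxes_of('wrist',l)][:3])
print(proj(f,[[600,155,253],[523,160,205]]))
E
```

```text
time: 1.42
eef_pos: [597.7, 155.1, 301.1]
tcp_rot: [[0.0, 1.0, 0.0], [1.0, -0.0, 0.0], [0.0, 0.0, -1.0]]
wrist_force: [1.2, 0.3, -0.6]
grip_width: 90.8
grip_force: 0.0
time: 2.05
eef_pos: [598.0, 154.0, 300.9]
tcp_rot: [[-0.805, 0.593, -0.0], [0.593, 0.805, -0.0], [0.0, -0.0, -1.0]]
wrist_force: [0.7, -0.1, -0.6]
grip_width: 91.0
grip_force: 0.0
time: 2.68
eef_pos: [598.0, 154.0, 300.9]
tcp_rot: [[-0.996, 0.086, -0.0], [0.086, 0.996, 0.0], [0.0, 0.0, -1.0]]
wrist_force: [-0.5, 0.3, 0.1]
grip_width: 91.1
grip_force: 0.0
2.675 [598.  154.  300.9] [[-0.996  0.086 -0.   ]
 [ 0.086  0.996  0.   ]
 [ 0.     0.    -1.   ]] [-0.53984616  0.28272224  0.13530048]
[516.96399364 160.6018485  454.7178033 ]
[([588.0, 156.0, 104.0], 0.93), ([414.0, -108.0, 29.0], 0.8)]
[([594.0, 155.0, 102.0], 0.75), ([416.0, -106.0, 25.0], 0.68)]
[[321.50188996 284.86343097]
 [318.49946794 126.65363946]]
```

View pics/w0.png

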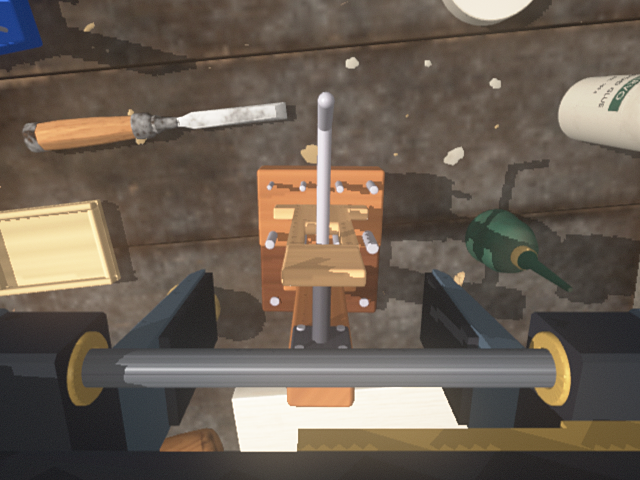

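The wrist view shows the head top edge at about (281–361, 284), the hook tip at (325,100) and the bar at (322,243). The tool is almost square to the board. I'll check the offsets.

```bash
python3 - <<'E'
from h import *
f=grab('wrist'); s=arm.get_state(); R=np.array(s['tcp_rot']);t=np.array(s['eef_pos'])
for n,p,z in [('backL',(281,285),252),('backR',(361,286),252),('frontL',(285,271),252),('frontR',(362,272),252),('tip',(325,98),246),('elb',(324,126),208),('bar',(322,243),198),('off',(320,320),200),('blkFL',(258,170),93),('blkFR',(384,170),93)]:
    w=onplane(f,p,z); print(n,w.round(1),(R.T@(w-t)).round(1))
cv2.imwrite('pics/w0z.png',cv2.resize(f['pixels'][190:310,240:400,::-1],None,fx=5,fy=5,interpolation=cv2.INTER_CUBIC))
E
```

```text
backL [598.8 134.2 252. ] [ -2.4 -19.7  48.9]
backR [602.7 175.2 252. ] [-2.9 21.5 48.9]
frontL [591.3 137.  252. ] [  5.3 -17.5  48.9]
frontR [595.1 176.1 252. ] [ 4.8 21.8 48.9]
tip [509.4 164.  246. ] [89.2  2.6 54.9]
elb [522.8 163.  208. ] [75.7  2.7 92.9]
bar [594.2 156.1 198. ] [  3.9   1.8 102.9]
off [646.8 150.6 200. ] [-48.9   0.6 100.9]
blkFL [556.9 105.4  93. ] [ 37.  -51.8 207.9]
blkFR [565.7 212.   93. ] [ 37.   55.2 207.9]
```

View pics/w0z.png

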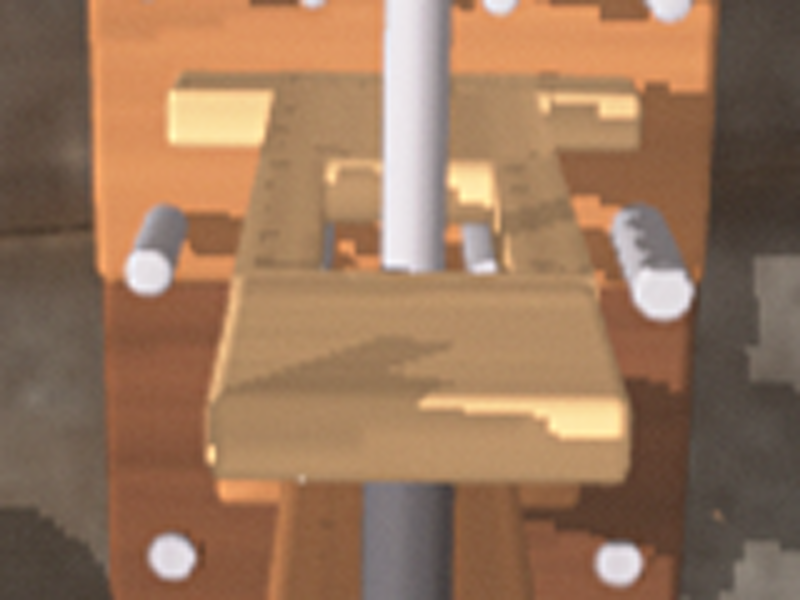

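The head centre is at about tool (+1, +2) and the yaw matches. Now down to the grasp.

```bash
python3 -m pendant '91,1,2,20,0
91,0,0,20,0
91,0,0,15,0
91,0,0,13,0
91,0,0,0,0' 45
python3 -m pendant '60,0,0,0,0
52,0,0,0,0
48,0,0,0,0
48,0,0,0,0
48,0,0,0,0'
```

```text
time: 3.5
eef_pos: [596.8, 156.0, 232.1]
tcp_rot: [[-0.997, 0.081, -0.001], [0.081, 0.997, -0.0], [0.001, -0.0, -1.0]]
wrist_force: [0.3, 0.4, -0.2]
grip_width: 91.2
grip_force: 0.0
time: 4.12
eef_pos: [597.2, 156.1, 233.0]
tcp_rot: [[-0.997, 0.081, 0.0], [0.081, 0.997, 0.0], [-0.0, 0.0, -1.0]]
wrist_force: [-0.0, -0.6, 0.9]
grip_width: 48.1
grip_force: 0.0
```

```bash
python3 -m pendant '44,0,0,0,0
40,0,0,0,0
36,0,0,0,0
36,0,0,0,0
36,0,0,0,0' 50
python3 -m pendant '36,0,0,0,0
36,0,0,-1,0
36,0,0,-1,0
36,0,0,-1,0
36,0,0,0,0'
```

```text
time: 4.75
eef_pos: [597.2, 156.1, 232.9]
tcp_rot: [[-0.997, 0.081, 0.0], [0.081, 0.997, -0.0], [-0.0, -0.0, -1.0]]
wrist_force: [0.1, 0.3, -0.2]
grip_width: 43.5
grip_force: 50.0
time: 5.38
eef_pos: [597.2, 156.1, 236.0]
tcp_rot: [[-0.997, 0.081, 0.0], [0.081, 0.997, -0.0], [-0.0, -0.0, -1.0]]
wrist_force: [0.0, -0.3, -3.0]
grip_width: 43.9
grip_force: 50.0
```

The weight reads about 3 N, so the carrier is held. Lifting to about 28 mm in small steps, then I'll go outward inside the slot's window.

```bash
python3 -m pendant '36,0,0,-4,0
36,0,0,-4,0
36,0,0,-4,0
36,0,0,-4,0
36,0,0,0,0'|egrep 'eef|force'
python3 -m pendant '36,0,0,-4,0
36,0,0,-3,0
36,0,0,-2,0
36,0,0,0,0
36,0,0,0,0'|egrep 'time|eef|force'
python3 - <<'E'
from h import *
fs=grab('scene');g=grab('side');w=grab('wrist')
c=lambda f,y,x,s:cv2.resize(f['pixels'][y:y+110,x:x+100,::-1],None,fx=s,fy=s,interpolation=cv2.INTER_CUBIC)
cv2.imwrite('pics/l0.png',np.hstack([c(fs,160,240,4),c(g,190,210,4)]))
E
```

```text
eef_pos: [597.3, 156.1, 252.3]
wrist_force: [-0.2, 0.0, -2.6]
grip_force: 50.0
time: 6.62
eef_pos: [597.1, 156.1, 260.8]
wrist_force: [0.0, 0.5, -3.7]
grip_force: 50.0
```

View pics/l0.png

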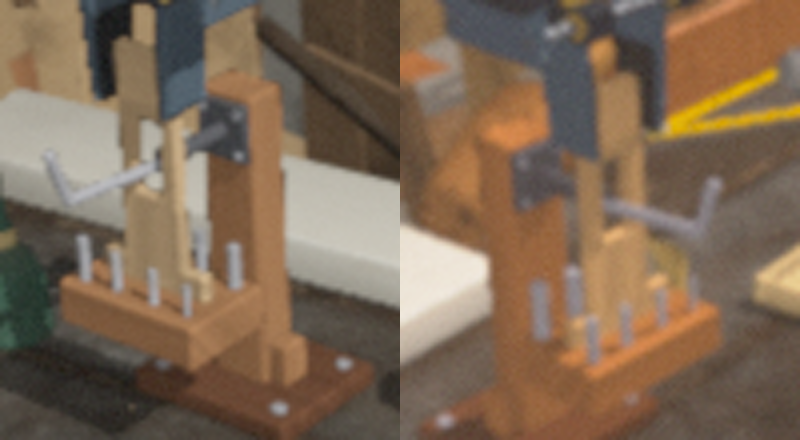

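The carrier hangs level and the bar is inside the slot. Moving outward along the arm while rising slightly.

```bash
python3 -m pendant '36,8,0,-1,0
36,10,0,-1,0
36,10,0,-1,0
36,10,0,-2,0
36,0,0,0,0'|egrep 'eef|force'
python3 -m pendant '36,8,0,-2,0
36,7,0,-2,0
36,5,0,-2,0
36,0,0,0,0
36,0,0,0,0'|egrep 'time|eef|force'
```

```text
eef_pos: [558.6, 159.3, 266.4]
wrist_force: [0.2, 1.2, -3.4]
grip_force: 50.0
time: 8.02
eef_pos: [539.5, 160.8, 271.9]
wrist_force: [-1.2, 0.3, -3.2]
grip_force: 50.0
```

```bash
python3 -m pendant '36,4,0,-1,0
36,4,0,-1,0
36,0,0,0,0
36,0,0,0,0'|egrep 'eef|force'
python3 -m pendant '36,0,0,-1,0
36,0,0,0,0
36,0,0,0,0'|egrep 'eef|wrist'
python3 -m pendant '36,0,0,-1,0
36,0,0,0,0
36,0,0,0,0'|egrep 'eef|wrist'
python3 - <<'E'
from h import *
fs=grab('scene');g=grab('side');w=grab('wrist')
c=lambda f,y,x,s:cv2.resize(f['pixels'][y:y+60,x:x+60,::-1],None,fx=s,fy=s,interpolation=cv2.INTER_CUBIC)
cv2.imwrite('pics/l1.png',np.hstack([c(fs,165,240,6.5),c(g,205,245,6.5)]))
E
```

```text
eef_pos: [531.4, 161.4, 274.0]
wrist_force: [0.2, -1.1, -3.0]
grip_force: 50.0
eef_pos: [531.4, 161.4, 274.9]
wrist_force: [-0.4, 0.4, -2.0]
eef_pos: [531.4, 161.4, 275.9]
wrist_force: [-0.3, -0.9, -2.2]
```

View pics/l1.png

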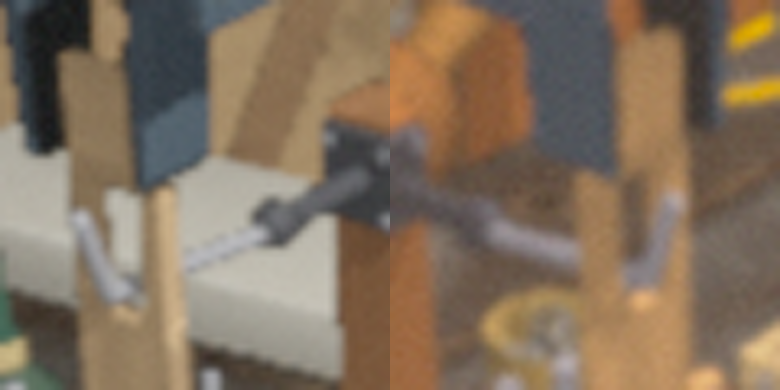

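No contact at 43 mm of lift. In both crops the prong tip, at (80,213) left and (672,200) right, sits just under the slot's top edge, at (112,188) and (635,175). A little more lift, watching the force.

```bash
python3 -m pendant '36,0,0,-1,0
36,0,0,0,0
36,0,0,0,0'|egrep 'eef|wrist'
python3 -m pendant '36,0,0,-0.8,0
36,0,0,0,0
36,0,0,0,0'|egrep 'eef|wrist'
```

```text
eef_pos: [531.4, 161.4, 276.9]
wrist_force: [0.2, -0.2, -3.7]
eef_pos: [531.4, 161.4, 277.7]
wrist_force: [-0.4, 0.6, -3.0]
```

```bash
python3 - <<'E'
from h import *
z=[arm.get_state()['wrist_force'] for _ in range(3)];print(np.round(z,2))
E
python3 -m pendant '36,3,0,0,0
36,0,0,0,0
36,0,0,0,0'|egrep 'eef|wrist'
python3 -m pendant '36,3,0,0,0
36,0,0,0,0
36,0,0,0,0'|egrep 'eef|wrist'
```

```text
[[-0.42  0.57 -3.  ]
 [-0.42  0.57 -3.  ]
 [-0.42  0.57 -3.  ]]
eef_pos: [528.4, 161.7, 277.8]
wrist_force: [-0.8, 0.2, -2.8]
eef_pos: [525.4, 161.9, 277.7]
wrist_force: [0.5, -0.4, -3.0]
```

No contact. Drawing off in small steps.

```bash
for i in 1; do
python3 -m pendant '36,2,0,0,0
36,0,0,0,0'|egrep 'eef|wrist'; done
python3 -m pendant '36,2,0,0,0
36,0,0,0,0
36,0,0,0,0'|egrep 'eef|wrist'
python3 -m pendant '36,1.5,0,0,0
36,0,0,0,0
36,0,0,0,0'|egrep 'eef|wrist'
```

```text
eef_pos: [523.3, 162.1, 277.7]
wrist_force: [0.3, 0.0, -2.5]
eef_pos: [521.4, 162.2, 277.7]
wrist_force: [0.2, 0.3, -3.0]
eef_pos: [519.9, 162.4, 277.7]
wrist_force: [-0.0, 0.2, -2.3]
```

```bash

python3 -m pendant '36,1.5,0,0,0
36,0,0,0,0
36,0,0,0,0'|egrep 'eef|wrist'
python3 -m pendant '36,1.5,0,0,0
36,0,0,0,0
36,0,0,0,0'|egrep 'eef|wrist'
```

```text
eef_pos: [518.5, 162.5, 277.7]
wrist_force: [-0.2, -0.6, -2.7]
eef_pos: [516.9, 162.6, 277.7]
wrist_force: [0.3, 0.4, -2.9]
```

```bash

python3 -m pendant '36,1.5,0,0,0
36,0,0,0,0
36,0,0,0,0'|egrep 'eef|wrist'
python3 -m pendant '36,1.5,0,0,0
36,0,0,0,0
36,0,0,0,0'|egrep 'eef|wrist'
```

```text
eef_pos: [515.4, 162.7, 277.7]
wrist_force: [0.3, 0.3, -3.3]
eef_pos: [513.9, 162.8, 277.7]
wrist_force: [-0.0, -0.2, -4.3]
```

```bash

python3 -m pendant '36,0,0,0,0
36,0,0,0,0'|egrep 'wrist'
python3 -m pendant '36,2,0,0,0
36,0,0,0,0'|egrep 'eef|wrist'
python3 -m pendant '36,2,0,0,0
36,0,0,0,0
36,0,0,0,0'|egrep 'eef|wrist'
```

```text
wrist_force: [-0.9, -0.5, -2.8]
eef_pos: [511.7, 163.0, 277.7]
wrist_force: [-0.3, -0.2, -2.9]
eef_pos: [510.0, 163.2, 277.8]
wrist_force: [0.5, -0.1, -2.7]
```

```bash

python3 -m pendant '36,2,0,0,0
36,0,0,0,0'|egrep 'eef|wrist'
python3 -m pendant '36,2,0,0,0
36,0,0,0,0
36,0,0,0,0'|egrep 'eef|wrist'
```

```text
eef_pos: [507.8, 163.4, 277.7]
wrist_force: [0.3, 0.3, -3.2]
eef_pos: [506.0, 163.5, 277.7]
wrist_force: [-0.3, -0.2, -2.8]
```

The force is steady, so the slot has passed the tip. Continuing outward and clear.

```bash

python3 -m pendant '36,3,0,0,0
36,3,0,0,0
36,3,0,0,0
36,0,0,0,0
36,0,0,0,0'|egrep 'eef|wrist'
python3 -m pendant '36,8,0,0,0
36,12,0,0,0
36,12,0,0,0
36,4,0,0,0
36,0,0,0,0'|egrep 'time|eef|wrist|width'
```

```text
eef_pos: [497.0, 164.3, 277.7]
wrist_force: [1.6, 0.6, -3.1]
time: 16.18
eef_pos: [460.9, 167.3, 277.9]
wrist_force: [0.4, 0.3, -3.4]
grip_width: 43.9
```

```bash
python3 - <<'E'
from h import *
fs=grab('scene','a.png');g=grab('side','b.png')
c=lambda f,y,x,s:cv2.resize(f['pixels'][y:y+140,x:x+110,::-1],None,fx=s,fy=s,interpolation=cv2.INTER_CUBIC)
cv2.imwrite('pics/l2.png',np.hstack([c(fs,140,220,3.6),c(g,180,220,3.6)]))
E
```

```text
(no output)
```

View pics/l2.png

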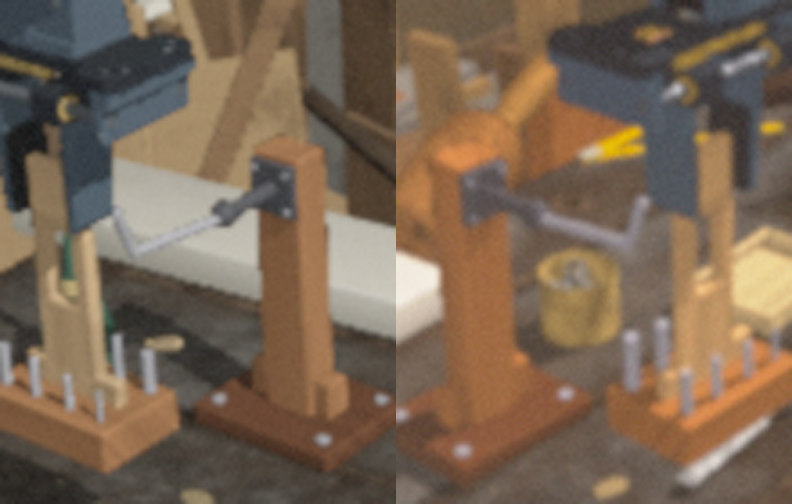

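The carrier is free and upright: the left crop has the hook at (130,245), clear of the board at (65,290). Moving away sideways to a spot where the wrist camera can see the tray.

```bash

python3 -m pendant '36,0,-20,0,0
36,0,-28,0,0
36,0,-30,0,-0.05
36,0,-30,0,-0.06
36,0,-29,0,0'|egrep 'eef|wrist'
python3 -m pendant '36,-15,0,0,0
36,-28,0,0,0
36,-30,0,0,0
36,-30,0,0,0
36,-26,0,0,0'|egrep 'eef|wrist'
python3 -m pendant '36,-10,0,0,0
36,0,0,0,0
36,0,0,0,0'|egrep 'time|eef|rot|wrist'
python3 - <<'E'
from h import *
f=grab('wrist','w1.png'); m=masks_of('wrist','tray');
for x in m[:2]:
    r=x['region'];ys,xs=np.where(r);print(x['score'],r.sum(),xs.min(),xs.max(),ys.min(),ys.max())
b=boxes_of('wrist','tray');print([(np.round(q['at'],1),q['score']) for q in b])
r=m[0]['region'].astype(np.uint8); c=max(cv2.findContours(r,0,2)[0],key=cv2.contourArea)
print(cv2.approxPolyDP(cv2.convexHull(c),4,True)[:,0].tolist())
print(proj(f,[[x,y,20] for x,y in [(585,-86),(677,-84),(679,-213),(588,-216)]]).round())
E
```

```text
eef_pos: [454.9, 29.4, 277.7]
wrist_force: [0.5, -0.0, -2.8]
eef_pos: [585.4, 34.8, 277.4]
wrist_force: [-0.3, 0.3, -2.1]
time: 17.9
eef_pos: [592.9, 34.6, 277.7]
tcp_rot: [[-1.0, -0.029, -0.001], [-0.029, 1.0, 0.0], [0.001, 0.0, -1.0]]
wrist_force: [0.3, -0.3, -3.5]
0.79 12058 65 208 186 275
0.49 11021 364 637 112 323
[(array([ 632.3, -150.8,    6.6]), 0.63), (array([513. , -32.7,  21.9]), 0.26)]
[[202, 187], [208, 248], [204, 274], [79, 273], [66, 189]]
[[196. 190.]
 [202. 278.]
 [ 78. 276.]
 [ 63. 189.]]
```

View pics/w1.png

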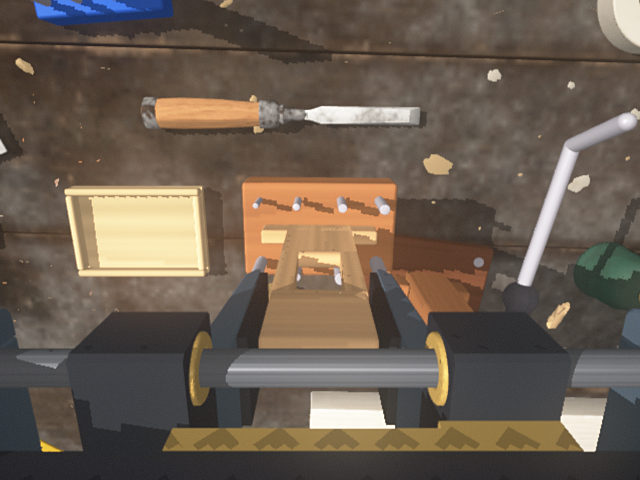

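The wrist view shows the tray with corners at about (66,188), (202,187), (206,274) and (79,274), clear of the carrier, whose block's front edge runs (244–396, 180). I'll fit the tray's outline model to it.

```bash
python3 - <<'E'
from h import *
from scipy.optimize import minimize
def sil(f,x,y,a,shape=(480,640),S=8):
    c,s=np.cos(a),np.sin(a); P=[[x+c*u-s*v,y+s*u+c*v,z] for u in(-46,46) for v in(-66,66) for z in(0,20)]
    h=cv2.convexHull(proj(f,P).astype(np.float32))
    m=np.zeros(shape,np.uint8); cv2.fillPoly(m,[np.round(h*8).astype(np.int32)],255,cv2.LINE_AA,3); return m/255.
obs=[]
for n in ['wrist','scene','side']:
    f=grab(n); p0=sil(f,631,-149,.03)
    near=cv2.dilate((p0>.5).astype(np.uint8),np.ones((13,13)))>0
    gc=np.full((480,640),2-2,np.uint8); gc[near]=2; gc[p0>.5]=3; gc[cv2.erode((p0>.5).astype(np.uint8),np.ones((9,9)))>0]=1
    gc=cv2.grabCut(f['pixels'].copy(),gc,None,np.zeros((1,65)),np.zeros((1,65)),6,cv2.GC_INIT_WITH_MASK)[0]
    m=((gc==1)|(gc==3))*1.; 
    def cost(q,fs): return sum(np.abs(sil(f,q[0],q[1],q[2]/100)-m).sum()/m.sum() for f,m in fs)
    obs.append((f,m)); r=minimize(cost,[631,-149,3],args=([obs[-1]],),method='Nelder-Mead',options=dict(initial_simplex=[[631,-149,3],[636,-149,3],[631,-144,3],[631,-149,8]]))
    print(n,r.x.round(2),round(r.fun,3))
    if n=='wrist':
        s=arm.get_state();R=np.array(s['tcp_rot']);t=np.array(s['eef_pos'])
        for p in [(244,179),(396,179)]: print((R.T@(onplane(f,p,137.7)-t)).round(1))
r=minimize(cost,[631,-149,3],args=(obs,),method='Nelder-Mead',options=dict(initial_simplex=[[631,-149,3],[636,-149,3],[631,-144,3],[631,-149,8]]));print(r.x.round(2),r.fun)
E
```

```text
wrist [ 631.18 -148.65    3.24] 0.044
[ 39.2 -52.1 140.3]
[ 39.3  53.4 140.3]
scene [ 632.19 -148.59    6.25] 0.053
side [ 625.94 -146.15    8.09] 0.198
[ 631.32 -148.83    3.78] 0.3622924754768063
```

```bash
python3 - <<'E'
from h import *
f=grab('wrist');s=arm.get_state();R=np.array(s['tcp_rot']);t=np.array(s['eef_pos'])
P=[[x,y,zz] for x in(35,-35) for y in(-55,55) for zz in(140,170)]
print(np.c_[P,proj(f,t+np.array(P)@R.T).round(1)])
px=f['pixels'].astype(int)
for c in (255,275,330,365,385): print(c,[tuple(px[r,c]) for r in range(174,200,2)])
for r in (184,190,205): print(r,[tuple(px[r,c]) for c in range(238,252,2)],[tuple(px[r,c]) for c in range(390,402,2)])
E
```

```text
[[ 35.  -55.  140.  240.  185. ]
 [ 35.  -55.  170.  247.  178.8]
 [ 35.   55.  140.  398.  185.1]
 [ 35.   55.  170.  390.9 179. ]
 [-35.  -55.  140.  244.9 278.8]
 [-35.  -55.  170.  251.1 265.2]
 [-35.   55.  140.  392.9 279. ]
 [-35.   55.  170.  386.7 265.3]]
255 [(np.int64(105), np.int64(86), np.int64(72)), (np.int64(113), np.int64(86), np.int64(65)), (np.int64(148), np.int64(96), np.int64(63)), (np.int64(147), np.int64(98), np.int64(65)), (np.int64(171), np.int64(114), np.int64(73)), (np.int64(231), np.int64(157), np.int64(99)), (np.int64(235), np.int64(162), np.int64(104)), (np.int64(234), np.int64(159), np.int64(101)), (np.int64(230), np.int64(157), np.int64(99)), (np.int64(227), np.int64(152), np.int64(95)), (np.int64(225), np.int64(151), np.int64(97)), (np.int64(226), np.int64(150), np.int64(97)), (np.int64(225), np.int64(148), np.int64(95))]
275 [(np.int64(106), np.int64(88), np.int64(74)), (np.int64(115), np.int64(89), np.int64(66)), (np.int64(151), np.int64(100), np.int64(66)), (np.int64(147), np.int64(98), np.int64(63)), (np.int64(174), np.int64(115), np.int64(76)), (n
[... 3280 characters left out ...]
p.int64(65)), (np.int64(123), np.int64(112), np.int64(103)), (np.int64(123), np.int64(108), np.int64(98))]
205 [(np.int64(119), np.int64(99), np.int64(84)), (np.int64(117), np.int64(98), np.int64(84)), (np.int64(153), np.int64(112), np.int64(86)), (np.int64(230), np.int64(155), np.int64(98)), (np.int64(220), np.int64(145), np.int64(92)), (np.int64(219), np.int64(145), np.int64(93)), (np.int64(221), np.int64(147), np.int64(94))] [(np.int64(135), np.int64(90), np.int64(58)), (np.int64(136), np.int64(93), np.int64(61)), (np.int64(133), np.int64(89), np.int64(58)), (np.int64(100), np.int64(71), np.int64(54)), (np.int64(76), np.int64(63), np.int64(52)), (np.int64(78), np.int64(61), np.int64(51))]
```

The block sits about 1 mm toward tool +x of the model, with yaw matched. Going over the tray.

```bash

python3 -m pendant '36,-4,-20,0,0
36,-7,-35,0,0
36,-8,-40,0,0
36,-7,-40,0,0
36,-5,-30,0,0'|egrep 'eef|wrist'
python3 -m pendant '36,-3,-19.4,0,0
36,0,0,10,0
36,0,0,20,0
36,0,0,20,0
36,0,0,0,0'|egrep 'time|eef|rot|wrist'
```

```text
eef_pos: [629.5, -132.5, 277.6]
wrist_force: [0.5, 0.8, -2.7]
time: 19.5
eef_pos: [631.8, -147.8, 226.0]
tcp_rot: [[-1.0, -0.029, -0.003], [-0.03, 1.0, 0.001], [0.003, 0.001, -1.0]]
wrist_force: [0.2, -0.1, -2.4]
```

```bash

python3 -m pendant '36,0,0,15,0
36,0,0,10,0
36,0,0,7,0
36,0,0,0,0
36,0,0,0,0'|egrep 'time|eef|rot|wrist'
python3 - <<'E'
from h import *
f=grab('wrist');s=arm.get_state();R=np.array(s['tcp_rot']);t=np.array(s['eef_pos']);print(t)
o=t[2]+2-172
P=[[35+1.2,-55,o],[36.2,55,o],[36.2,-55,o+30],[36.2,55,o+30]]; W=[t+R@[x,y,t[2]-z] for x,y,z in P]
c,sn=np.cos(.032),np.sin(.032)
for u,v,z in [(-46,-66,20),(-46,66,20),(-39,-59,20),(-39,59,20),(-46,-66,0),(-46,66,0)]: W.append([631.2+c*u-sn*v,-148.65+sn*u+c*v,z])
print(np.round(proj(f,W),1))
px=f['pixels'].astype(int)
for cc in (270,320,370): print(cc,[(r,int(px[r,cc,0]),int(px[r,cc,2])) for r in range(150,192)])
for r in (190,210): print(r,[(k,int(px[r,k,0]),int(px[r,k,2])) for k in [*range(215,262,2),*range(378,425,2)]])
E
```

```text
time: 20.12
eef_pos: [633.1, -149.0, 196.1]
tcp_rot: [[-1.0, -0.029, 0.001], [-0.029, 1.0, -0.0], [-0.001, -0.0, -1.0]]
wrist_force: [-0.2, -0.3, -2.4]
[ 633.1312974  -149.02433571  196.12840244]
[[246.9 177.2]
 [391.  177.4]
 [239.9 183.3]
 [398.1 183.4]
 [233.6 161. ]
 [405.2 160.6]
 [243.2 170.1]
 [395.6 169.8]
 [238.3 158.5]
 [400.4 158.1]]
270 [(150, 114, 74), (151, 113, 73), (152, 113, 76), (153, 114, 74), (154, 112, 72), (155, 110, 70), (156, 110, 72), (157, 107, 70), (158, 131, 85), (159, 190, 119), (160, 208, 130), (161, 237, 156), (162, 253, 188), (163, 254, 199), (164, 254, 201), (165, 253, 195), (166, 253, 190), (167, 252, 184), (168, 245, 167), (169, 219, 137), (170, 187, 117), (171, 191, 119), (172, 248, 169), (173, 255, 191), (174, 253, 192), (175, 255, 192), (176, 249, 163), (177, 199, 103), (178, 165, 73), (179, 172, 80), (180, 169, 75), (181, 165, 73), (182, 201, 89), (183, 237, 104), (184, 245, 113), (185, 245, 116), (186, 246, 114), (187, 247, 117), (188, 246, 113), (189, 245, 111), (190, 243, 112), (191, 241, 111)]
320 [(150, 124, 92), (151, 126, 92), (152, 127, 
[... 2238 characters left out ...]
, (225, 107, 71), (227, 106, 72), (229, 107, 71), (231, 105, 70), (233, 108, 72), (235, 104, 69), (237, 255, 168), (239, 255, 225), (241, 255, 210), (243, 234, 117), (245, 234, 101), (247, 232, 103), (249, 230, 102), (251, 231, 102), (253, 231, 100), (255, 230, 99), (257, 230, 100), (259, 231, 103), (261, 231, 104), (378, 183, 109), (380, 244, 248), (382, 245, 243), (384, 242, 240), (386, 238, 235), (388, 232, 234), (390, 208, 123), (392, 168, 73), (394, 160, 72), (396, 185, 114), (398, 210, 135), (400, 205, 132), (402, 101, 64), (404, 87, 57), (406, 84, 53), (408, 89, 60), (410, 88, 60), (412, 88, 61), (414, 89, 61), (416, 88, 62), (418, 89, 62), (420, 85, 61), (422, 85, 59), (424, 81, 56)]
```

Everything matches within about 1 px: y is centred and x is off by 0.7 mm. Lowering slowly.

```bash

python3 -m pendant '36,0.6,0,2,0
36,0,0,3,0
36,0,0,3,0
36,0,0,2,0
36,0,0,0,0'|egrep 'eef|wrist'
python3 -m pendant '36,0,0,2,0
36,0,0,2,0
36,0,0,1,0
36,0,0,0,0
36,0,0,0,0'|egrep 'time|eef|wrist'
```

```text
eef_pos: [632.2, -148.9, 185.5]
wrist_force: [-0.3, -0.6, -3.7]
time: 21.42
eef_pos: [632.3, -148.9, 180.8]
wrist_force: [1.1, -0.2, -2.7]
```

```bash

python3 -m pendant '36,0,0,1,0
36,0,0,1,0
36,0,0,0,0
36,0,0,0,0'|egrep 'eef|wrist'
python3 -m pendant '36,0,0,0.7,0
36,0,0,0,0
36,0,0,0,0'|egrep 'eef|wrist'
```

```text
eef_pos: [632.3, -148.9, 178.7]
wrist_force: [-0.8, 1.4, -2.5]
eef_pos: [632.5, -148.9, 178.7]
wrist_force: [-1.2, 2.2, 6.9]
```

Contact at z 178.7, well below rim height and within 2 mm of the predicted floor, so the carrier is home. Releasing.

```bash

python3 -m pendant '44,0,0,-0.3,0
46,0,0,0,0
50,0,0,0,0
60,0,0,0,0
60,0,0,0,0' 10|egrep 'time|eef|wrist|width'
python3 -m pendant '60,0,0,-10,0
60,0,0,-20,0
60,0,0,-25,0
60,0,0,-30,0
60,0,0,-30,0'|egrep 'time|eef|wrist|width'
python3 -m pendant '60,40,0,0,0
60,40,0,0,0
60,0,0,0,0
60,0,0,0,0'|egrep 'time|eef|wrist|width'
python3 - <<'E'
from h import *
c,sn=np.cos(.03),np.sin(.03)
T=lambda L:[[631.3+c*u-sn*v,-148.8+sn*u+c*v,z] for u,v,z in L]
for n in['wrist','scene']:
    f=grab(n,n+'_end.png');print([(np.round(b['at']).tolist(),round(b['score'],2)) for b in boxes_of(n,'bit_carrier')][:3])
    # predicted block-top and board-top outlines, mean edge response
    g=cv2.GaussianBlur(cv2.cvtColor(f['pixels'],cv2.COLOR_RGB2GRAY),(3,3),0); G=np.hypot(cv2.Sobel(g,5,1,0),cv2.Sobel(g,5,0,1))
    for o in (7,12,17):
        best=[]
        for dx in range(-8,9,2):
            for dy in range(-8,9,2):
                q=proj(f,np.array(T([(-35,-55,o+30),(-35,55,o+30)]+[(-5,-22,o+190),(-5,22,o+190),(5,22,o+190),(5,-22,o+190)]))+[dx,dy,0])
                s=[]
                for a,b in[(0,1),(2,3),(3,4),(4,5),(5,2)]:
                    for t in np.linspace(.1,.9,20):
                        p=q[a]*(1-t)+q[b]*t; s.append(G[int(round(p[1]))%480,int(round(p[0]))%640])
                best.append((round(np.mean(s),1),dx,dy))
        print(n,o,sorted(best)[::-1][:2])
print(arm.get_state()['wrist_force'])
E
```

```text
time: 22.92
eef_pos: [632.3, -148.9, 178.3]
wrist_force: [1.0, -0.5, -0.8]
grip_width: 59.4
time: 23.55
eef_pos: [632.3, -148.9, 295.0]
wrist_force: [0.8, -0.8, 0.3]
grip_width: 60.0
time: 24.05
eef_pos: [552.8, -151.4, 294.1]
wrist_force: [0.2, -0.6, 0.0]
grip_width: 60.2
[([625.0, -147.0, 37.0], 0.88), ([401.0, -161.0, 28.0], 0.59), ([595.0, -145.0, 20.0], 0.25)]
wrist 7 [(np.float32(92.1), 0, -6), (np.float32(90.2), 0, -8)]
wrist 12 [(np.float32(93.1), -2, 8), (np.float32(91.8), -2, 6)]
wrist 17 [(np.float32(93.0), -4, 0), (np.float32(92.9), -4, -2)]
[([627.0, -152.0, 53.0], 0.91), ([400.0, -168.0, 43.0], 0.72)]
scene 7 [(np.float32(132.8), -2, -2), (np.float32(123.5), -4, -2)]
scene 12 [(np.float32(124.0), -8, -4), (np.float32(121.2), -8, 6)]
scene 17 [(np.float32(98.3), -8, 6), (np.float32(94.4), -6, 6)]
[-0.43937137 -1.1007144   0.70208138]
```

The scene fit agrees best with the carrier on the tray floor (z = 7), and the gripper is clear. Handing in.

```bash
python3 -c "
from cell import ticket
print(ticket.close_job())"
```

```text
the job is handed in; nothing more can be done
None
```

The wooden carrier came off the hook at about 45 mm of lift without contact and was set down on the tray floor (about 7 N at touchdown). I let go, moved the gripper clear, and handed the job in at about 24 s.

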